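Clamp a rack runner with the ratchet clamp and knock the lock pin home

TASK

Clamp the wooden rack runner in the ratchet bench clamp: first swing the lever back the loose way (counter-stroke, which leaves the jaw where it is), then swing it the gripping way, stroke after stroke, until the runner is held tight between the jaws. Then take the wooden mallet and knock the slanting lock pin fully home with it, the mallet face square on the pin's head and without the hand touching the pin. Finally stand the mallet back upright on its head on the white board, let go, and leave everything else on the bench where it is.

Things in the scene. Friction and masses are not known exactly. Their poses are not given: they have to be found in the camera images.
- clamp: ratchet bench clamp, screwed down: grey bed 120 x 300 x 30 mm (x, y, z), along y from -140 to +160 mm. Origin under the bed at table height; x, y level, z up. Ratchet at its -y end (vertical axis at x 0, y -85 mm), in the middle two jaws 90 mm wide, 75 mm high over the table, lock pin at the +y end (y about +150 mm). Only lever, pin and runner (top at 90 mm) are higher than 100 mm or so
- ratchet_axis (a point): point on the lever's vertical axis, 139 mm above the table, level with the middle of the lever's grip. Two or three drive strokes are needed. Driving takes 2 to 4 N at the grip while the jaw runs free and rises quickly (within 0.1 to 0.2 rad) once the runner is pinched: 8 to 20 N at the grip is tight, so drive in small steps
- lever (a joint): angle of the ratchet lever, rad, stops at -0.55 and +0.55; at 0 it points along the clamp's -x. Growing (counter-clockwise from above, grip moving to the clamp's -y) is the gripping way: the wheel turns along and the jaw closes 16 mm per rad. Falling is the loose way (about 1 N): the pawl clicks over the teeth, the jaw stays. Up to 0.26 rad of a drive stroke is lost until the pawl catches
- lever_grip (a point): middle of the upright round wooden grip at the lever's end: 24 mm thick, free from 111 to 167 mm above the table, 120 mm from the ratchet axis; this point is 139 mm above the table. It does not turn on the lever, but slips in a loose hand
- jaw: moving jaw, dark steel; origin on its clamping face (which looks to the clamp's +y), at the bed's top; it moves along the clamp's +y from y 0 and stays where it is driven
- runner_mid (a point): centre of the loose wooden rack runner, 160 mm long (its x), 30 mm thick (its y), 60 mm high; it stands on the bed between the jaws with 17 to 25 mm of free play in all, and is clamped across its 30 mm
- pin: steel lock pin, slanting: its own z axis leans 30 degrees from upright towards the clamp's +y. Origin at the centre of the top of its flat head (32 mm across, 12 mm thick; pin 16 mm). At the start the head stands 25 mm off its sleeve; fully home it has slid 25 mm along its own -z and sits on the sleeve. It takes 8 to 10 N along its axis (a little more when fast) and stays where it is left
- pin_head (a point): same point as the pin's origin: centre of the top of the head, z out of the head along the pin
- mallet_face (a point): centre of the mallet's lower striking face, z pointing into the head (up when the mallet stands on it). Wooden head 60 x 50 x 80 mm (x, y, z); the handle leaves the head along +y, 40 mm above this face, is 22 mm wide (x), 24 mm high, and ends 155 mm from the head's centre. About 0.32 kg, balance point some 25 mm along +y
- mallet_grip (a point): point in the middle of the mallet's handle, 75 mm (along +y) from the head's centre and 40 mm above the striking face, same axes as mallet_face
- board_mid (a point): centre of the top of the white serving board, 220 x 220 mm, 6 mm thick, fixed; the mallet stands on it
- mill: bystander: dark wooden pepper mill, 60 mm across, 180 mm high, origin under its foot
- jar: bystander: glass jar with steel lid, 58 mm across, 70 mm high, origin under its foot
- cutter: bystander: lying wheel cutter, about 220 mm long along its x, origin on the table under its handle
- tray: bystander: paper tray 120 x 90 x 35 mm, origin under its centre
- driver: bystander: lying screwdriver, 200 mm along its x
- cup: bystander: clear plastic cup, 72 mm across, 110 mm high, origin under its foot
Things that resemble listed ones, but are neither listed nor needed, are in the scene too. Leave any turquoise look-alike of the part that bears mallet_face alone.

How it is judged:
On the way, in this order (a step that is already met when the one before it is completed fails the run):
1. the lever has been swung back the loose way (below -0.35 rad) and the jaw has stayed where it was (value of joint lever below -0.35 rad and distance of jaw from where it was at the start of the episode below 0.003 m), for 0.1 s.
2. the runner is clamped: the jaw, driven at least 14 mm, presses on it with more than 8 N (contact force between jaw and runner above 8 N and distance of jaw from where it was at the start of the episode above 0.014 m), for 0.2 s.
3. the pin is home (22 of its 25 mm) with the mallet's face on its head, square to within 15 degrees (distance of pin_head from where it was at the start of the episode above 0.022 m and contact force between mallet and pin above 1 N and angle between the z axis of mallet_face and the z axis of pin_head, either way round below 0.26 rad), for 0.1 s.
At the end, for the whole second after the job is handed in: the runner is pinched by the jaw with more than 6 N, the lock pin is home to within 3 mm, and the mallet stands at rest upright (within 6 degrees) on its striking face on the white board, head centre within 85 mm of the board's centre (contact force between jaw and runner above 6 N and distance of pin_head from where it was at the start of the episode above 0.022 m and horizontal distance between mallet_face and board_mid below 0.085 m and height (world z) of mallet_face below 0.012 m and angle between mallet_face's own z axis and vertical below 0.1 rad and linear speed of mallet below 0.02 m/s); the robot touches nothing.
It fails at once if the hand touches the lock pin (contact force between the fingers and pin above 1 N).
It fails at once if a bystander is pushed more than 25 mm (distance of any of mill, jar, cutter, tray, driver, cup from where it was at the start of the episode above 0.025 m).
It also fails if it takes over 61 s, if anything falls off the work surface, if the arm or the gripper's body presses on something with over 40 N, if the wrist force passes 120 N, or if a joint passes its speed limit or range.

ROBOT

A 7-joint arm with a two-finger parallel gripper is mounted at the origin on the work surface. World frame = base frame: x ahead of the robot, y to its left, z up, the work surface at z = 0. Lengths are in m, angles in rad, forces in N, time in s.
With the tool pointing down it reaches from about 0.35 to 0.9 m from the base axis. Payload 19.9 kg.
Tool frame: the origin (TCP) lies midway between the tips of the shut fingers; the grasp point (between the pads) lies r.grip_point_offset behind it (r.grip_point_offset is the distance from the TCP to the grasp point, in m); z points along the fingers, y is the line along which they close (so a half turn about z gives the same grasp; the last joint's range is limited). The gripper opens to 94 mm and grips with 3 to 60 N. Pads are 16 mm wide; open, the fingers measure 119 mm over their backs; the gripper's body (75 mm by 177 mm) begins 78 mm behind the grasp point.
Start: joints at [1.276, 0.417, -0.01, 1.614, 0.005, 1.111, -0.053], TCP at [0.156, -0.605, 0.205] pointing down, gripper open.
Joint ranges: [-2.81, 2.81], [-0.39, 2.02], [-1.27, 1.25], [0.06, 2.57], [-1.19, 4.33], [0.19, 2], [-2.82, 2.82]. Speed limits (rad/s): [1.89, 1.89, 2.39, 2.39, 3.01, 3.01, 3.01].

INTERFACE

Orientations are given as a unit quaternion [x, y, z, w].
In Python, from station import r gives the robot as it stands.
- The arm moves only by the tool servo_tool, never from a script. Its argument "steps" is a list of rows, each a list of 7 numbers: the finger opening in m, from 0 to 0.094, then the shift along the tool's x, y, z in m, then the turn, a rotation vector about the tool's x, y, z in degrees. In form: [[hand, dx, dy, dz, wx, wy, wz], ...]. A call has 1 to 8 rows; each row is the pose to reach, as a shift and turn from the pose commanded when the call began, along the tool's axes at that moment; what a row does not reach only later rows make up. A row lasts 1/8 s, in which the tool goes at most 62.5 mm and 10.7 degrees, less where a joint would pass 70% of its speed; a pose out of reach is approached as far as the arm can. A call with a gripper value outside its range is refused whole. The fingers move at their own pace and stop on an object; "force" is the grip in N (left out, the last holds). Time passes only in rows, so rows that repeat a pose let the fingers close. It gives the time, the measured TCP pose, the force, the opening and the grip force at its end, in the units of the state.
- r.observe(): the state, without advancing time (a new reading comes with each control period).
- r.get_image(name): name is "scene" or "side" or "wrist"; returns (picture, depth): 420x560x3 uint8, red, green, blue; 420x560 float32, m along the optical axis (not along the pixel's ray), 0 where there is no reading.
- r.camera_params(name): a dict with "vfov" (degrees; the focal length in pixels is half the picture's height over the tangent of half this angle, whatever the lens; pixels are square), "cx", "cy" (the principal point, pixels), "k1" (the pictures are not rectified: a ray, as slopes to the right and down, at radius r is drawn at 1 + k1 r^2 times it, then the intrinsics apply), "view" (4x4, takes a point from world to camera coordinates); the wrist camera has in their place "hand_eye" (4x4, takes a point from camera to tool coordinates, whose origin is the TCP and whose axes are the flange's). Camera axes: x right, y down, z forward; pixel columns grow to the right and rows downward; lengths in m; the calibration is good to about 2 mm. A picture is of the moment at which its call begins: read the wrist's pose just before it. camera_params takes no time and is no camera call.
- r.job_done(): hands the job in; it is judged then, once.
Trained networks look in the newest picture that a camera, given by its name, has taken for a name from the list of things; names that differ only in an ending like _2 or _b are one class to them, and where a whole thing is asked for, a point or a joint stands for the part that bears it (a point fixed in the world has none). Each returns a list of dicts, best first, with "conf" (0 to 1); they miss things now and then, are a little off and sometimes report something else, mostly with a low value. They report only what shows in the picture. A call takes as long as a camera call. They do not tell look-alikes from the thing itself.
- r.masks_of(target, camera): "pixels" (420x560 bool, what is visible of it) and "box" ([centre column, centre row, width, height] in pixels, round what is visible of it).
- r.pinpoint(target, camera): "position" ([row, column] in pixels: a listed point, or the origin of a listed thing).
The state is a dict: "clock": time; "joint_positions": joint angles; "dq": joint speeds; "effort": joint torques, N m; "tool_pos": TCP position; "ee_rot": TCP orientation; "force": force on the tool from outside, world axes, zero at the start; "torque": the same for the moment, N m; "grip_width": opening from 0.0 (shut) to 1.0 (fully open); "grip_force": force on a finger pad.
Only numpy, scipy, OpenCV 4.12 (cv2) and the standard library are available. Lean on these libraries where they do the work, as an engineer would, in place of code of your own. Each camera call takes 0.05 s, during which the arm holds its last target. There are 200 camera calls.

## Working session

There is one attempt and no reset: what is moved stays moved. The work goes in short steps, Python scripts to look and compute and a tool call to move; the robot and the scene stay as the last step left them, time stands still between calls to the robot, and variables do not carry over. Pictures are saved under pics/ and viewed, at most 10 in all, crops included, and the job is handed in when it is done.

Besides the shell and the picture viewer there is one more tool, called after "Request:" by a JSON object that holds its "method" and its "body". servo_tool: Moves the arm, as the interface text tells. Its arguments: {"type":"object","properties":{"steps":{"type":"array"},"force":{"type":"number"}},"required":["steps"]}

```bash
mkdir -p pics; ls
cat > h.py <<'E'
import numpy as np, cv2
from station import r
from scipy.spatial.transform import Rotation as R
def pose():
    s=r.observe(); return np.array(s['tool_pos']),R.from_quat(s['ee_rot']),s
def T_wc(cam):
    p=r.camera_params(cam)
    if 'view' in p: return np.linalg.inv(np.array(p['view']))
    t,q,_=pose(); T=np.eye(4); T[:3,:3]=q.as_matrix(); T[:3,3]=t
    return T@np.array(p['hand_eye'])
def ray(cam,u,v):
    p=r.camera_params(cam); f=210/np.tan(np.radians(p['vfov'])/2)
    K=np.array([[f,0,p['cx']],[0,f,p['cy']],[0,0,1.]])
    return cv2.undistortPoints(np.array(np.c_[u,v],float).reshape(-1,1,2),K,np.array([p['k1'],0,0,0,0.])).reshape(-1,2)
def pts(cam,u,v,d,T):
    xy=ray(cam,u,v); d=np.atleast_1d(d); P=np.c_[xy*d[:,None],d]
    return P@T[:3,:3].T+T[:3,3]
def onplane(cam,u,v,z,T):
    xy=ray(cam,u,v); D=np.c_[xy,np.ones(len(xy))]@T[:3,:3].T
    return T[:3,3]+D*((z-T[2,3])/D[:,2])[:,None]
def project(cam,P,T):
    p=r.camera_params(cam); f=210/np.tan(np.radians(p['vfov'])/2)
    K=np.array([[f,0,p['cx']],[0,f,p['cy']],[0,0,1.]]); Ti=np.linalg.inv(T)
    C=np.atleast_2d(P)@Ti[:3,:3].T+Ti[:3,3]; xy=C[:,:2]/C[:,2:]; r2=(xy**2).sum(1,keepdims=True)
    return xy*(1+p['k1']*r2)*f+[p['cx'],p['cy']], C[:,2]
E
cat > a.py <<'E'
from h import *
for c in ['scene','side']:
    T=T_wc(c); im,d=r.get_image(c); np.savez(f'pics/{c}0.npz',im=im,d=d,T=T); cv2.imwrite(f'pics/{c}0.png',im[:,:,::-1])
    print(c,T[:3,3].round(2),T[:3,2].round(2),r.grip_point_offset)
    for n in ['lever_grip','ratchet_axis','clamp','jaw','runner_mid','pin_head','mallet_face','mallet_grip','board_mid']:
        for o in r.pinpoint(n,c)[:3]:
            y,x=o['position']; dd=d[int(np.clip(y,0,419)),int(np.clip(x,0,559))]
            print(n,round(o['conf'],2),'px',int(x),int(y),pts(c,[x],[y],[dd],T)[0].round(3))
print(pose())
E
python3 a.py
```

```text
pics
scene [1.02 0.58 0.86] [-0.48 -0.54 -0.69] 0.0188
lever_grip 0.58 px 254 161 [ 0.443 -0.207  0.148]
ratchet_axis 0.85 px 226 179 [ 0.462 -0.341  0.011]
clamp 0.85 px 245 237 [ 0.604 -0.054  0.069]
jaw 0.63 px 245 225 [ 0.583 -0.077  0.084]
jaw 0.55 px 375 323 [0.539 0.327 0.044]
runner_mid 0.83 px 252 222 [ 0.563 -0.074  0.081]
pin_head 0.66 px 282 233 [0.555 0.035 0.12 ]
mallet_face 0.93 px 374 324 [0.541 0.326 0.039]
mallet_face 0.61 px 479 276 [0.246 0.42  0.04 ]
mallet_face 0.21 px 236 172 [ 0.415 -0.349  0.013]
mallet_grip 0.9 px 392 292 [0.454 0.306 0.058]
mallet_grip 0.72 px 456 259 [0.23  0.345 0.031]
board_mid 0.75 px 377 308 [0.53  0.317 0.083]
side [ 0.41 -0.71  0.83] [ 0.07  0.7  -0.71] 0.0188
lever_grip 0.86 px 272 268 [ 0.428 -0.222  0.158]
ratchet_axis 0.95 px 328 259 [ 0.561 -0.164  0.097]
ratchet_axis 0.67 px 353 171 [0.711 0.225 0.031]
clamp 0.67 px 320 263 [ 0.542 -0.173  0.096]
clamp 0.55 px 316 243 [ 0.543 -0.104  0.087]
jaw 0.87 px 318 260 [ 0.536 -0.166  0.097]
runner_mid 0.95 px 317 240 [ 0.546 -0.1    0.093]
pin_head 0.51 px 317 192 [0.59  0.167 0.   ]
m
[... 616 characters left out ...]
ay([ 1.27649243,  0.41736805, -0.01031959,  1.6136107 ,  0.00467014,
        1.1106915 , -0.05303705]), 'dq': array([-7.77544633e-04, -1.27161368e-04, -6.38234202e-04,  1.84158590e-03,
        1.81816687e-03, -1.82531158e-05,  3.46734969e-04]), 'effort': array([-2.87565417e-04, -8.51019001e+01,  6.38506673e-01, -4.26291382e+01,
       -4.87210066e-02,  1.34531091e-02,  1.71911715e-04]), 'tool_pos': array([ 0.15634123, -0.60510726,  0.20544044]), 'ee_rot': array([ 9.92023750e-01,  1.26051099e-01, -5.42234129e-06, -2.62148805e-05]), 'force': array([ 0.77329784, -1.19707073,  0.32810573]), 'torque': array([0.00166116, 0.03020102, 0.02185214]), 'grip_force': 0.0, 'grip_width': 1.00111417626381})
```

View pictures.

View pics/scene0.png

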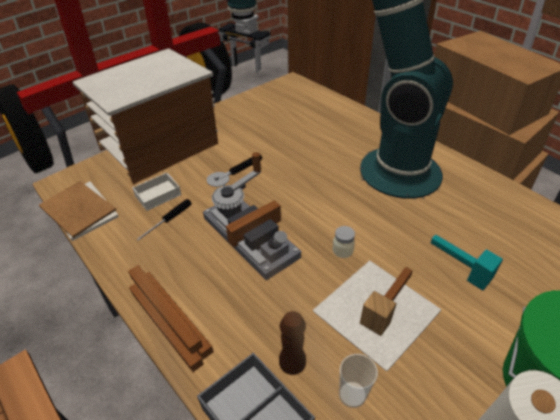

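View pics/side0.png

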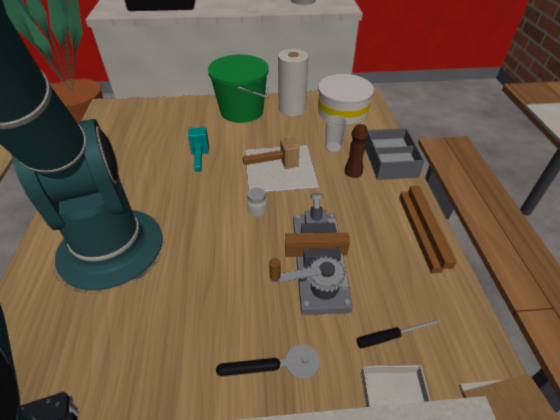

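```bash
cat > b.py <<'E'
from h import *
C=[]
for c in ['scene','side']:
    z=np.load(f'pics/{c}0.npz'); d=z['d']; v,u=np.nonzero(d>0)
    C.append(pts(c,u,v,d[v,u],z['T']))
def rect(P,lab):
    if len(P)<5: print(lab,len(P));return
    (c,s,a)=cv2.minAreaRect(P[:,:2].astype(np.float32)); print(lab,len(P),np.round(c,3),np.round(s,3),round(a,1),'med z',np.median(P[:,2]).round(4))
def sel(P,x0,x1,y0,y1,z0,z1): return P[(P[:,0]>x0)&(P[:,0]<x1)&(P[:,1]>y0)&(P[:,1]<y1)&(P[:,2]>z0)&(P[:,2]<z1)]
for P,n in zip(C,['scene','side']):
    print(n,'table z',np.median(sel(P,.3,.7,-.5,.5,-.02,.02)[:,2]))
    rect(sel(P,.4,.7,-.2,.0,.085,.097),'runner')
    rect(sel(P,.42,.72,-.35,.12,.022,.04),'bed')
    rect(sel(P,.3,.7,-.35,.12,.02,.2),'all')
    rect(sel(P,.35,.48,-.32,-.12,.10,.2),'lever')
    rect(sel(P,.35,.48,-.32,-.12,.15,.2),'gripTop')
    rect(sel(P,.45,.7,-.32,.12,.10,.2),'high rest')
    rect(sel(P,.45,.7,-.03,.12,.075,.2),'pin')
    rect(sel(P,.35,.62,.2,.45,.075,.1),'malhead')
    rect(sel(P,.35,.62,.2,.45,.02,.1),'mal')
    rect(sel(P,.35,.62,.2,.45,.045,.068),'handle')
    rect(sel(P,.1,.35,.2,.55,.02,.1),'turq')
# images blown up
s=np.load('pics/scene0.npz')['im'];e=np.load('pics/side0.npz')['im']
a=cv2.resize(s[140:280,190:310],None,fx=3,fy=3,interpolation=3); b=cv2.resize(e[180:320,260:380],None,fx=3,fy=3,interpolation=3)
cv2.imwrite('pics/crop1.png',np.hstack([a,b])[:,:,::-1])
a=cv2.resize(s[220:345,310:440],None,fx=3,fy=3,interpolation=3); b=cv2.resize(e[110:235,185:315],None,fx=3,fy=3,interpolation=3)
cv2.imwrite('pics/crop2.png',np.hstack([a,b])[:,:,::-1])
E
python3 b.py
```

```text
scene table z -0.0002729952597310681
runner 806 [ 0.545 -0.136] [0.132 0.161] 87.3 med z 0.0897
bed 1255 [ 0.563 -0.114] [0.466 0.282] 89.7 med z 0.0295
all 5261 [ 0.538 -0.116] [0.47  0.325] 89.6 med z 0.0687
lever 238 [ 0.452 -0.209] [0.058 0.026] 6.9 med z 0.1286
gripTop 69 [ 0.435 -0.211] [0.026 0.021] 89.0 med z 0.1636
high rest 424 [ 0.551 -0.097] [0.287 0.111] 68.4 med z 0.1099
pin 224 [0.558 0.01 ] [0.08 0.08] 89.4 med z 0.1108
malhead 571 [0.518 0.313] [0.051 0.06 ] 9.3 med z 0.0848
mal 1370 [0.455 0.303] [0.183 0.06 ] 9.4 med z 0.0615
handle 526 [0.454 0.312] [0.184 0.058] 4.0 med z 0.057
turq 1273 [0.219 0.353] [0.064 0.179] 1.9 med z 0.0509
side table z 0.0015108917568361635
runner 777 [ 0.543 -0.134] [0.124 0.159] 86.7 med z 0.0913
bed 1707 [ 0.556 -0.113] [0.192 0.481] 13.3 med z 0.0309
all 6407 [ 0.524 -0.109] [0.25  0.506] 12.9 med z 0.0745
lever 386 [ 0.45  -0.211] [0.06  0.023] 7.3 med z 0.1259
gripTop 129 [ 0.431 -0.213] [0.022 0.021] 85.4 med z 0.167
high rest 615 [ 0.557 -0.106] [0.286 0.125] 68.2 med z 0.1112
pin 233 [0.557 0.007] [0.087 0.075] 0.1 med z 0.0914
malhead 220 [0.514 0.313] [0.051 0.063] 6.8 med z 0.0864
mal 809 [0.451 0.305] [0.179 0.064] 6.3 med z 0.0585
handle 390 [0.452 0.306] [0.178 0.059] 2.0 med z 0.0572
turq 602 [0.216 0.349] [0.06  0.184] 2.3 med z 0.0539
```

View pics/crop1.png

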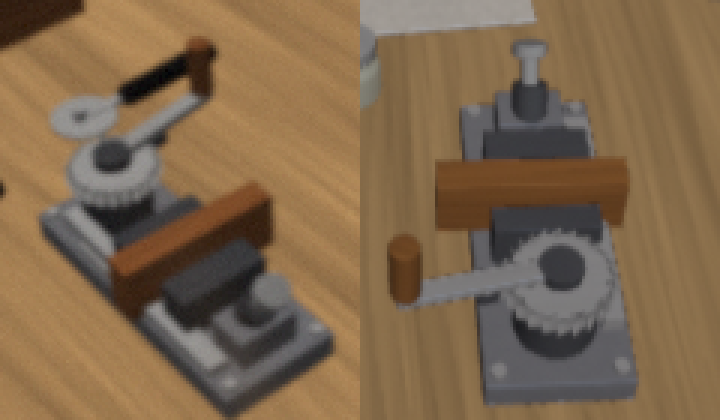

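View pics/crop2.png

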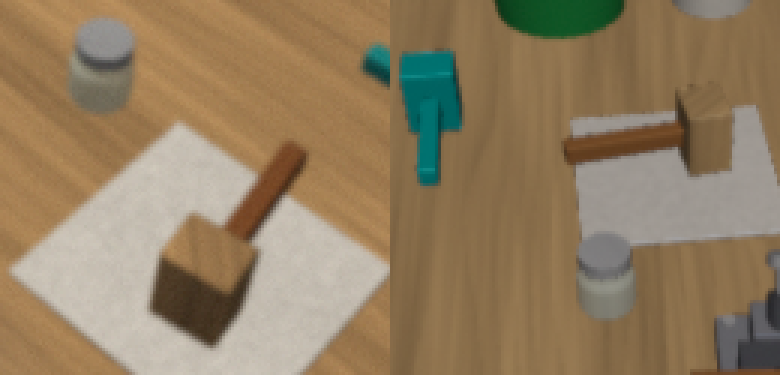

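```bash
cat > c.py <<'E'
from h import *
for c in ['scene','side']:
    T=T_wc(c); im,d=r.get_image(c)
    out={}
    for n in ['clamp','runner_mid','pin','lever','jaw','mallet_face','board_mid','jar','cutter']:
        for i,o in enumerate(r.masks_of(n,c)[:2]):
            m=o['pixels']; out[f'{n}{i}']=m; v,u=np.nonzero(m&(d>0)); P=pts(c,u,v,d[v,u],T)
            if n=='clamp': P=P[(P[:,2]>.008)&(P[:,2]<.036)]
            if n=='runner_mid': P=P[P[:,2]>.08]
            if n in('pin','lever'): P=P[P[:,2]>.1]
            if len(P)<6: continue
            k,s,a=cv2.minAreaRect(P[:,:2].astype(np.float32))
            print(c,n,i,round(o['conf'],2),np.round(o['box']),np.round(k,3),np.round(s,3),round(a,1),'zmax',np.percentile(P[:,2],98).round(3))
    np.savez(f'pics/{c}m.npz',im=im,d=d,T=T,**out)
E
python3 c.py
```

```text
scene clamp 0 0.56 [251. 217.  99. 128.] [ 0.556 -0.101] [0.303 0.124] 87.9 zmax 0.035
scene runner_mid 0 0.9 [254. 223.  55.  48.] [ 0.547 -0.087] [0.034 0.162] 86.4 zmax 0.092
scene lever 0 0.86 [241. 176.  41.  46.] [ 0.498 -0.199] [0.148 0.034] 4.0 zmax 0.167
scene jaw 0 0.77 [233. 217.  42.  19.] [ 0.56  -0.158] [0.109 0.097] 88.7 zmax 0.078
scene mallet_face 0 0.83 [386. 301.  54.  72.] [0.455 0.302] [0.182 0.06 ] 10.4 zmax 0.088
scene board_mid 0 0.78 [379. 316. 129. 108.] [0.482 0.291] [0.227 0.227] 2.3 zmax 0.009
scene jar 0 0.65 [343. 243.  23.  32.] [0.404 0.109] [0.053 0.052] 5.7 zmax 0.072
scene cutter 0 0.57 [236. 171.  56.  32.] [ 0.444 -0.331] [0.274 0.168] 44.9 zmax 0.028
side clamp 0 0.68 [311. 253.  85. 124.] [ 0.555 -0.103] [0.301 0.12 ] 87.8 zmax 0.035
side runner_mid 0 0.57 [317. 243.  67.  24.] [ 0.545 -0.088] [0.034 0.159] 87.1 zmax 0.094
side pin 0 0.56 [318. 200.   8.  15.] [0.559 0.032] [0.03  0.027] 81.1 zmax 0.126
side lever 0 0.72 [303. 272.  65.  20.] [ 0.495 -0.202] [0.147 0.036] 5.2 zmax 0.169
side jaw 0 0.78 [324. 270.  43.  42.] [ 0.556 -0.162] [0.122 0.099] 86.8 zmax 0.091
side jaw 1 0.6 [395. 387.  70.  43.] [ 0.661 -0.47 ] [0.15  0.136] 86.2 zmax 0.037
side mallet_face 0 0.96 [272. 152.  58.  31.] [0.459 0.293] [0.169 0.11 ] 37.0 zmax 0.089
side mallet_face 1 0.78 [199. 148.  21.  46.] [0.22 0.35] [0.06  0.179] 5.6 zmax 0.083
side board_mid 0 0.66 [279. 166.  72.  48.] [0.483 0.269] [0.225 0.269] 4.8 zmax 0.011
side jar 0 0.77 [256. 201.  19.  31.] [0.385 0.115] [0.053 0.093] 45.1 zmax 0.074
side cutter 0 0.96 [269. 362. 106.  37.] [ 0.408 -0.353] [0.073 0.214] 83.3 zmax 0.028
```

```bash
cat >> h.py <<'E'
YAW=-0.042; AX=np.array([0.552,-0.197]); RL=0.12
def down(phi): return R.from_matrix(np.c_[[np.cos(phi),np.sin(phi),0],[np.sin(phi),-np.cos(phi),0],[0,0,-1]])
def rows(targets,hand=0.094,frm=None):
    p0,R0=frm if frm else pose()[:2]
    for P,Q in targets:
        s=R0.inv().apply(np.array(P)-p0); w=np.degrees((R0.inv()*Q).as_rotvec())
        print('[%.3f, %.3f,%.3f,%.3f, %.1f,%.1f,%.1f],'%(hand,*s,*w))
def lev(th,z=0.120):
    a=np.pi+YAW+th; return np.r_[AX+RL*np.array([np.cos(a),np.sin(a)]),z], down(YAW+th)
def levang(): 
    p,Q,s=pose(); v=p[:2]-AX; return np.arctan2(v[1],v[0])%(2*np.pi)-np.pi-YAW, np.hypot(*v), s
E
python3 - <<'E'
from h import *
print(r.observe()['clock'])
p,q=lev(.16); print(p)
rows([((.434,-.212,.2),q),((.434,-.212,.12),q)])
E
```

```text
2.0
[ 0.43283447 -0.21112716  0.12      ]
[0.094, 0.367,-0.311,0.005, -0.0,0.0,7.7],
[0.094, 0.367,-0.311,0.085, -0.0,0.0,7.7],
```

Request:
{"method": "servo_tool", "body": {"steps": [[0.094, 0.06, -0.05, 0, 0, 0, 2], [0.094, 0.12, -0.1, 0, 0, 0, 4], [0.094, 0.18, -0.15, 0, 0, 0, 6], [0.094, 0.24, -0.2, 0, 0, 0, 7.7], [0.094, 0.29, -0.245, 0.005, 0, 0, 7.7], [0.094, 0.33, -0.28, 0.005, 0, 0, 7.7], [0.094, 0.367, -0.311, 0.005, 0, 0, 7.7], [0.094, 0.367, -0.311, 0.015, 0, 0, 7.7]]}}

```text
clock: 3.0
tool_pos: [0.4355, -0.21, 0.1911]
ee_rot: [0.998, 0.06, 0.001, 0.0]
force: [-0.2, -0.7, 0.2]
grip_width: 0.999
grip_force: 0.0
```

Request:
{"method": "servo_tool", "body": {"steps": [[0.094, 0, 0, 0.04, 0, 0, 0], [0.094, 0, 0, 0.07, 0, 0, 0], [0.02, 0, 0, 0.07, 0, 0, 0], [0.02, 0, 0, 0.07, 0, 0, 0], [0.02, 0, 0, 0.07, 0, 0, 0], [0.02, 0, 0, 0.07, 0, 0, 0], [0.02, 0, 0, 0.07, 0, 0, 0]], "force": 10}}

```text
clock: 3.88
tool_pos: [0.434, -0.2123, 0.1208]
ee_rot: [0.998, 0.059, 0.0, 0.0]
force: [-0.4, -1.5, -0.2]
grip_width: 0.504
grip_force: 0.0
```

Run:
```python
from h import *
a,rad,s=levang(); print(a,rad,s['tool_pos'],s['force'],s['grip_width']*94)
im,d=r.get_image('wrist'); cv2.imwrite('pics/w1.png',im[:,:,::-1])
rows([lev(a+x) for x in -np.arange(1,9)*.0825],.02)
```

```text
0.17109004229388367 0.11897593530595937 [ 0.43401401 -0.21231599  0.12082353] [-0.41794127 -1.53668967 -0.17838526] 47.3299627266004
[0.020, -0.001,-0.010,0.001, 0.0,-0.0,4.1],
[0.020, 0.000,-0.020,0.001, 0.0,-0.0,8.8],
[0.020, 0.002,-0.029,0.001, 0.0,-0.0,13.6],
[0.020, 0.005,-0.039,0.001, 0.0,-0.0,18.3],
[0.020, 0.009,-0.048,0.001, 0.0,-0.0,23.0],
[0.020, 0.013,-0.057,0.001, 0.0,-0.0,27.7],
[0.020, 0.018,-0.066,0.001, 0.0,-0.0,32.5],
[0.020, 0.023,-0.074,0.001, 0.0,-0.0,37.2],
```

Fingers are still closing; a bit more waiting.

Request:
{"method": "servo_tool", "body": {"steps": [[0.02, 0, 0, 0, 0, 0, 0], [0.02, 0, 0, 0, 0, 0, 0], [0.02, 0, 0, 0, 0, 0, 0], [0.02, 0, 0, 0, 0, 0, 0]], "force": 10}}

```text
clock: 4.42
tool_pos: [0.4339, -0.2123, 0.1204]
ee_rot: [0.998, 0.059, -0.0, 0.0]
force: [0.6, -2.1, -0.5]
grip_width: 0.247
grip_force: 10.0
```

Run:
```python
from h import *
a,rad,s=levang(); print(a,rad,s['tool_pos'],s['force'],s['grip_width']*94,s['grip_force'])
```

```text
0.17101292421809575 0.11913284793197793 [ 0.43385722 -0.21232708  0.1204319 ] [ 0.61200766 -2.09387806 -0.4531612 ] 23.232275354639274 9.999971687793732
```

Request:
{"method": "servo_tool", "body": {"steps": [[0.02, 0, -0.01, 0, 0, 0, 4.1], [0.02, 0, -0.02, 0, 0, 0, 8.8], [0.02, 0.002, -0.029, 0, 0, 0, 13.6], [0.02, 0.005, -0.039, 0, 0, 0, 18.3], [0.02, 0.009, -0.048, 0, 0, 0, 23], [0.02, 0.013, -0.057, 0, 0, 0, 27.7], [0.02, 0.018, -0.066, 0, 0, 0, 32.5], [0.02, 0.023, -0.074, 0, 0, 0, 37.2]]}}

```text
clock: 5.42
tool_pos: [0.4488, -0.1361, 0.1206]
ee_rot: [0.965, -0.264, 0.001, 0.0]
force: [8.3, -7.1, -8.3]
grip_width: 0.254
grip_force: 10.0
```

Request:
{"method": "servo_tool", "body": {"steps": [[0.02, 0, 0, 0, 0, 0, 0], [0.02, 0, 0, 0, 0, 0, 0]]}}

```text
clock: 5.68
tool_pos: [0.4488, -0.1361, 0.1206]
ee_rot: [0.965, -0.262, 0.001, -0.0]
force: [6.5, -2.5, -4.9]
grip_width: 0.258
grip_force: 10.0
```

Run:
```python
from h import *
a,rad,s=levang(); print(a,rad,s['tool_pos'],s['force'],s['grip_width']*94,s['grip_force'])
rows([lev(x,s['tool_pos'][2]) for x in np.linspace(a,.5,9)[1:]],.02)
```

```text
-0.49083885907887953 0.11981400563336675 [ 0.44879599 -0.1361368   0.12059189] [ 6.47858092 -2.54579445 -4.93810495] 24.21984978824415 9.99931275844574
[0.020, 0.001,0.015,-0.000, -0.0,-0.1,-7.0],
[0.020, 0.003,0.029,-0.000, -0.0,-0.1,-14.1],
[0.020, 0.008,0.044,-0.000, -0.0,-0.1,-21.2],
[0.020, 0.014,0.057,-0.000, -0.0,-0.1,-28.3],
[0.020, 0.022,0.070,-0.000, -0.0,-0.1,-35.4],
[0.020, 0.031,0.081,0.000, 0.0,-0.1,-42.5],
[0.020, 0.042,0.092,0.000, 0.0,-0.1,-49.5],
[0.020, 0.054,0.100,0.000, 0.0,-0.1,-56.6],
```

Request:
{"method": "servo_tool", "body": {"steps": [[0.02, 0.001, 0.015, 0, 0, 0, -7], [0.02, 0.003, 0.029, 0, 0, 0, -14.1], [0.02, 0.008, 0.044, 0, 0, 0, -21.2], [0.02, 0.014, 0.057, 0, 0, 0, -28.3], [0.02, 0.022, 0.07, 0, 0, 0, -35.4], [0.02, 0.031, 0.081, 0, 0, 0, -42.5], [0.02, 0.042, 0.092, 0, 0, 0, -49.5], [0.02, 0.054, 0.1, 0, 0, 0, -56.6]]}}

```text
clock: 6.68
tool_pos: [0.4441, -0.2495, 0.1206]
ee_rot: [0.974, 0.229, -0.0, -0.0]
force: [-1.5, 4.2, 5.8]
grip_width: 0.254
grip_force: 10.0
```

Request:
{"method": "servo_tool", "body": {"steps": [[0.02, 0, 0, 0, 0, 0, 0], [0.02, 0, 0, 0, 0, 0, 0]]}}

```text
clock: 6.92
tool_pos: [0.4441, -0.2495, 0.1206]
ee_rot: [0.974, 0.226, 0.0, 0.0]
force: [0.1, -0.1, 2.5]
grip_width: 0.252
grip_force: 10.0
```

Run:
```python
from h import *
a,rad,s=levang(); print(a,rad,s['tool_pos'],s['force'],s['grip_width']*94,s['grip_force'])
rows([lev(x,s['tool_pos'][2]) for x in np.linspace(a,-.5,9)[1:]],.02)
for c in ['side','scene']:
  T=T_wc(c); im,d=r.get_image(c)
  cv2.imwrite(f'pics/{c}1.png',cv2.resize(im[150:320,190:380],None,fx=3,fy=3)[:,:,::-1])
  for o in r.masks_of('runner_mid',c)[:1]:
    v,u=np.nonzero(o['pixels']&(d>0)); P=pts(c,u,v,d[v,u],T);P=P[P[:,2]>.08]
    print(c,cv2.minAreaRect(P[:,:2].astype(np.float32)))
```

```text
0.4947219340187809 0.1200187699803505 [ 0.44407194 -0.249498    0.1206233 ] [ 0.1121753  -0.1107756   2.50208164] 23.72724056221167 10.00019520521164
[0.020, 0.001,-0.015,-0.000, 0.0,-0.0,7.3],
[0.020, 0.004,-0.030,-0.000, 0.0,-0.0,14.4],
[0.020, 0.008,-0.044,-0.000, 0.0,-0.0,21.5],
[0.020, 0.015,-0.057,-0.000, 0.0,-0.0,28.6],
[0.020, 0.023,-0.070,-0.000, 0.0,-0.0,35.7],
[0.020, 0.032,-0.081,-0.000, 0.0,-0.0,42.9],
[0.020, 0.043,-0.092,-0.000, 0.0,-0.0,50.0],
[0.020, 0.055,-0.101,-0.000, 0.0,-0.0,57.1],
side ((0.5184178948402405, -0.13747407495975494), (0.2395767867565155, 0.09816025197505951), 46.876373291015625)
scene ((0.5474154353141785, -0.08027517795562744), (0.03443959355354309, 0.16066718101501465), 87.22257232666016)
```

Request:
{"method": "servo_tool", "body": {"steps": [[0.02, 0.001, -0.015, 0, 0, 0, 7.3], [0.02, 0.004, -0.03, 0, 0, 0, 14.4], [0.02, 0.008, -0.044, 0, 0, 0, 21.5], [0.02, 0.015, -0.057, 0, 0, 0, 28.6], [0.02, 0.023, -0.07, 0, 0, 0, 35.7], [0.02, 0.032, -0.081, 0, 0, 0, 42.9], [0.02, 0.043, -0.092, 0, 0, 0, 50], [0.02, 0.055, -0.101, 0, 0, 0, 57.1]]}}

```text
clock: 8.12
tool_pos: [0.4492, -0.1347, 0.1207]
ee_rot: [0.963, -0.269, 0.001, 0.0]
force: [8.5, -6.0, -2.9]
grip_width: 0.252
grip_force: 10.0
```

Request:
{"method": "servo_tool", "body": {"steps": [[0.02, 0, 0, 0, 0, 0, 0]]}}

```text
clock: 8.25
tool_pos: [0.4497, -0.1337, 0.1206]
ee_rot: [0.964, -0.267, 0.001, -0.0]
force: [5.2, -0.6, 1.1]
grip_width: 0.252
grip_force: 10.0
```

Run:
```python
from h import *
a,rad,s=levang(); print(a,rad,s['tool_pos'],s['force'],s['grip_width']*94,s['grip_force'])
rows([lev(x,s['tool_pos'][2]) for x in a+.09*np.arange(1,5)],.02)
```

```text
-0.5123146755203132 0.12025932441531674 [ 0.44974814 -0.13370022  0.12063696] [ 5.16100603 -0.58803     1.05428419] 23.662790983743143 10.00083178281784
[0.020, 0.001,0.011,-0.000, -0.0,-0.1,-4.4],
[0.020, 0.002,0.022,-0.000, -0.0,-0.1,-9.5],
[0.020, 0.004,0.032,-0.000, -0.0,-0.1,-14.7],
[0.020, 0.007,0.042,-0.000, -0.0,-0.1,-19.8],
```

Request:
{"method": "servo_tool", "body": {"steps": [[0.02, 0.001, 0.011, 0, 0, 0, -4.4], [0.02, 0.002, 0.022, 0, 0, 0, -9.5], [0.02, 0.004, 0.032, 0, 0, 0, -14.7], [0.02, 0.004, 0.032, 0, 0, 0, -14.7]], "force": 30}}

```text
clock: 8.75
tool_pos: [0.4369, -0.1623, 0.1206]
ee_rot: [0.99, -0.14, 0.001, -0.001]
force: [10.4, 15.6, 0.2]
grip_width: 0.249
grip_force: 30.0
```

Run:
```python
from h import *
a,rad,s=levang(); print(a,rad,s['tool_pos'],s['force'],s['grip_width']*94,s['grip_force'])
rows([lev(x,s['tool_pos'][2]) for x in a+.06*np.arange(1,5)],.02)
```

```text
-0.250571794583139 0.12023800728756143 [ 0.43687147 -0.16232147  0.12063627] [10.41108542 15.5508085   0.21081062] 23.39780578260082 30.003949999809265
[0.020, 0.000,0.007,-0.000, -0.2,-0.1,-2.8],
[0.020, 0.001,0.014,-0.000, -0.1,-0.1,-6.2],
[0.020, 0.002,0.022,-0.000, -0.1,-0.1,-9.6],
[0.020, 0.003,0.029,-0.000, -0.1,-0.1,-13.1],
```

Request:
{"method": "servo_tool", "body": {"steps": [[0.02, 0, 0.002, 0, 0, 0, -1], [0.02, 0, 0.002, 0, 0, 0, -1], [0.02, 0, 0.002, 0, 0, 0, -1]]}}

```text
clock: 9.12
tool_pos: [0.4366, -0.1633, 0.1206]
ee_rot: [0.991, -0.131, 0.001, -0.001]
force: [11.0, 19.4, 1.4]
grip_width: 0.253
grip_force: 30.0
```

Run:
```python
from h import *
a,rad,s=levang(); print(a,rad,s['tool_pos'],s['force'],s['torque'],s['grip_width']*94,s['grip_force'])
for c in ['scene']:
  T=T_wc(c); im,d=r.get_image(c)
  cv2.imwrite(f'pics/{c}2.png',cv2.resize(im[140:290,180:320],None,fx=4,fy=4,interpolation=3)[:,:,::-1])
  for o in r.masks_of('runner_mid',c)[:1]:
    v,u=np.nonzero(o['pixels']&(d>0)); P=pts(c,u,v,d[v,u],T);P=P[P[:,2]>.08]
    print(c,cv2.minAreaRect(P[:,:2].astype(np.float32)))
```

```text
-0.24226437852425667 0.12021531342597339 [ 0.43660914 -0.16328544  0.12063978] [10.96344397 19.36850163  1.38726782] [ 3.91648992 -2.10908054 -0.29829303] 23.787021397566487 30.00604212284088
scene ((0.5470763444900513, -0.07715093344449997), (0.03466399386525154, 0.160945326089859), 87.54108428955078)
```

View pics/scene2.png

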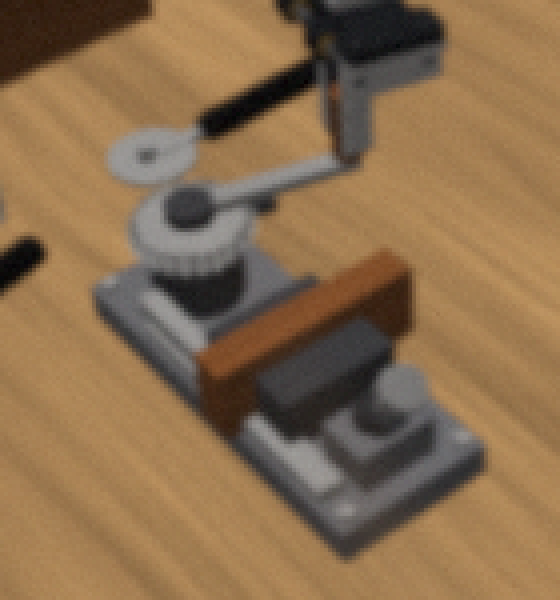

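Request:
{"method": "servo_tool", "body": {"steps": [[0.02, 0, -0.004, 0, 0, 0, 0], [0.02, 0, -0.004, 0, 0, 0, 0], [0.06, 0, -0.004, 0, 0, 0, 0], [0.06, 0, -0.004, 0, 0, 0, 0], [0.06, 0, -0.004, 0, 0, 0, 0], [0.06, 0, -0.004, 0, 0, 0, 0]]}}

```text
clock: 9.98
tool_pos: [0.436, -0.1623, 0.1204]
ee_rot: [0.991, -0.133, -0.0, -0.0]
force: [-1.4, -0.3, -0.1]
grip_width: 0.624
grip_force: 0.0
```

Run:
```python
from h import *
p,q,s=pose(); print(p,s['force'],s['grip_width']*94)
rows([(p+[0,0,.1],q),((.475,.306,.26),down(np.radians(8)))],.09)
```

```text
[ 0.43598118 -0.16229205  0.12035613] [-1.4104747  -0.26784089 -0.09958111] 58.70274794693167
[0.090, -0.000,0.000,-0.100, 0.0,0.0,0.0],
[0.090, -0.085,-0.462,-0.140, -0.0,0.0,-23.2],
```

Request:
{"method": "servo_tool", "body": {"steps": [[0.09, 0, 0, -0.06, 0, 0, 0], [0.09, 0, 0, -0.11, 0, 0, 0], [0.09, -0.01, -0.06, -0.14, 0, 0, -4], [0.09, -0.02, -0.12, -0.14, 0, 0, -8], [0.09, -0.033, -0.18, -0.14, 0, 0, -12], [0.09, -0.044, -0.24, -0.14, 0, 0, -16], [0.09, -0.055, -0.3, -0.14, 0, 0, -20], [0.09, -0.066, -0.36, -0.14, 0, 0, -23]]}}

```text
clock: 10.98
tool_pos: [0.4669, 0.2042, 0.2606]
ee_rot: [0.998, 0.069, 0.0, 0.0]
force: [0.8, -1.6, -0.4]
grip_width: 0.958
grip_force: 0.0
```

Request:
{"method": "servo_tool", "body": {"steps": [[0.09, 0.02, -0.05, 0, 0, 0, 0], [0.09, 0.022, -0.09, 0, 0, 0, 0], [0.09, 0.022, -0.1, 0, 0, 0, 0], [0.09, 0.022, -0.1, 0, 0, 0, 0]]}}

```text
clock: 11.48
tool_pos: [0.475, 0.3044, 0.2602]
ee_rot: [0.998, 0.068, -0.0, 0.0]
force: [1.0, 0.2, 0.7]
grip_width: 0.961
grip_force: 0.0
```

```bash
cat > m.py <<'E'
from h import *
import sys
p,q,s=pose(); print(p,q.as_matrix()[:,0].round(3),s['clock'],s['force'])
for c in sys.argv[2:]:
  T=T_wc(c); im,d=r.get_image(c); cv2.imwrite(f'pics/{c}{sys.argv[1]}.png',im[:,:,::-1]); np.savez(f'pics/{c}{sys.argv[1]}.npz',im=im,d=d,T=T)
  v,u=np.nonzero(d>0); P=pts(c,u,v,d[v,u],T); P=P[(abs(P[:,0]-.47)<.14)&(abs(P[:,1]-.3)<.09)]
  print(c,'board z',np.median(P[abs(P[:,2]-.006)<.008][:,2]))
  H=P[(P[:,2]>.078)&(P[:,2]<.1)]; 
  if len(H)>20: print('head',cv2.minAreaRect(H[:,:2].astype(np.float32)),np.median(H[:,2]))
  h=P[(P[:,2]>.05)&(P[:,2]<.066)&(P[:,0]<.48)]; h=h[h[:,0]>h[:,0].min()+.01]
  if len(h)>20:
    vx,vy,x0,y0=cv2.fitLine(h[:,:2].astype(np.float32),cv2.DIST_HUBER,0,.01,.01).ravel(); print('handle',cv2.minAreaRect(h[:,:2].astype(np.float32)),np.degrees(np.arctan2(vy,vx)),(x0,y0),np.median(h[:,2]))
E
python3 m.py 3 wrist scene
```

```text
[0.47504903 0.30440667 0.2602219 ] [ 0.991  0.136 -0.001] 11.475 [1.02945206 0.19644805 0.72734639]
wrist board z 0.006538336932619404
head ((0.5162565112113953, 0.3142020106315613), (0.0498771071434021, 0.05993644893169403), 10.113368034362793) 0.08664221823581914
handle ((0.4271091818809509, 0.2985430359840393), (0.10964946448802948, 0.02198525331914425), 9.98439884185791) 10.413697 (np.float32(0.4287682), np.float32(0.29881454)) 0.05856030599955209
scene board z 0.004942694001087933
head ((0.5173830986022949, 0.3129320740699768), (0.052964966744184494, 0.05957023426890373), 9.744864463806152) 0.08484255553274661
handle ((0.42443180084228516, 0.29611632227897644), (0.10306016355752945, 0.022024348378181458), 9.99410629272461) 10.748758 (np.float32(0.42416352), np.float32(0.2971378)) 0.05712694250584871
```

Request:
{"method": "servo_tool", "body": {"steps": [[0.094, -0.004, -0.002, 0.06, 0, 0, -2.3], [0.094, -0.004, -0.002, 0.12, 0, 0, -2.3], [0.094, -0.004, -0.002, 0.17, 0, 0, -2.3], [0.094, -0.004, -0.002, 0.21, 0, 0, -2.3], [0.094, -0.004, -0.002, 0.233, 0, 0, -2.3], [0.015, -0.004, -0.002, 0.233, 0, 0, -2.3], [0.015, -0.004, -0.002, 0.233, 0, 0, -2.3], [0.015, -0.004, -0.002, 0.233, 0, 0, -2.3]], "force": 60}}

```text
clock: 12.58
tool_pos: [0.4718, 0.306, 0.0287]
ee_rot: [0.996, 0.088, 0.001, -0.0]
force: [0.3, 0.0, 0.5]
grip_width: 0.717
grip_force: 0.0
```

Request:
{"method": "servo_tool", "body": {"steps": [[0.015, 0, 0, 0, 0, 0, 0], [0.015, 0, 0, 0, 0, 0, 0], [0.015, 0, 0, 0, 0, 0, 0], [0.015, 0, 0, 0, 0, 0, 0], [0.015, 0, 0, 0, 0, 0, 0], [0.015, 0, 0, 0, 0, 0, 0], [0.015, 0, 0, 0, 0, 0, 0]]}}

```text
clock: 13.45
tool_pos: [0.471, 0.3059, 0.0274]
ee_rot: [0.996, 0.088, -0.0, -0.0]
force: [-0.7, -0.4, -0.1]
grip_width: 0.23
grip_force: 60.0
```

Run:
```python
from h import *
# pin head: high points near pin in scene/side start pictures
for n in ['scene0','side0','scenem','sidem','scene3']:
    z=np.load(f'pics/{n}.npz'); d=z['d']; v,u=np.nonzero(d>0); c=n[:-1]
    P=pts(c,u,v,d[v,u],z['T']); P=P[(abs(P[:,0]-.56)<.05)&(abs(P[:,1]-.035)<.04)&(P[:,2]>.10)]
    N=np.array([-.5*np.sin(YAW),.5*np.cos(YAW),.866]); h=P@N; top=np.percentile(h,97)
    Q=P[h>top-.006]
    print(n,len(P),len(Q),'top plane',top.round(4),np.median(h[h>top-.006]).round(4),Q.mean(0).round(4),((Q.max(0)+Q.min(0))/2).round(4),np.ptp(Q,axis=0).round(3))
    # plane fit
    C=Q.mean(0); print('  normal',np.linalg.svd(Q-C)[2][2].round(2))
p,q,s=pose(); print(p,q.as_matrix()[:,0],s['grip_width']*94,s['force'])
```

```text
scene0 138 124 top plane 0.134 0.1313 [0.5624 0.0387 0.1158] [0.562  0.0382 0.1155] [0.03  0.024 0.019]
  normal [-0.04 -0.51 -0.86]
side0 90 43 top plane 0.1348 0.1336 [0.5592 0.0325 0.1212] [0.5594 0.0329 0.1209] [0.028 0.024 0.012]
  normal [-0.01  0.38  0.92]
scenem 138 120 top plane 0.1339 0.1314 [0.5622 0.0386 0.1158] [0.5618 0.0381 0.1159] [0.032 0.028 0.019]
  normal [-0.01 -0.51 -0.86]
sidem 89 45 top plane 0.1344 0.1335 [0.5593 0.0323 0.121 ] [0.5601 0.0335 0.1202] [0.029 0.026 0.013]
  normal [0.01 0.4  0.91]
scene3 137 115 top plane 0.1343 0.1315 [0.5618 0.0383 0.1161] [0.5623 0.0375 0.1149] [0.031 0.027 0.017]
  normal [-0.01  0.5   0.87]
[0.47097629 0.30594952 0.02744947] [ 9.84548634e-01  1.75111343e-01 -7.06859509e-05] 21.582533067002565 [-0.69214409 -0.35143179 -0.09860822]
```

```bash
cat >> h.py <<'E'
N=np.array([-.5*np.sin(YAW),.5*np.cos(YAW),np.sqrt(.75)]); XT=np.array([np.cos(YAW),np.sin(YAW),0])
QP=R.from_matrix(np.c_[XT,np.cross(-N,XT),-N]); FT=np.array([.046,0,.0214]); PIN=np.array([.561,.037,.116])
def pinpose(h,off=.006): return PIN+off*XT+h*N-QP.apply(FT), QP
E
python3 - <<'E'
from h import *
p,q,s=pose(); 
print(pinpose(.04)[0])
rows([(p+[0,0,.16],q),pinpose(.04)],.015)
E
```

```text
[0.5223243  0.06935243 0.16917396]
[0.015, -0.000,-0.000,-0.160, 0.0,0.0,0.0],
[0.015, 0.009,0.242,-0.142, -29.9,-3.3,12.2],
```

Request:
{"method": "servo_tool", "body": {"steps": [[0.015, 0, 0, -0.05, 0, 0, 0], [0.015, 0, 0, -0.1, 0, 0, 0], [0.015, 0, 0.03, -0.15, 0, 0, 0], [0.015, 0.002, 0.07, -0.165, -7.5, -0.8, 3], [0.015, 0.004, 0.12, -0.165, -15, -1.6, 6], [0.015, 0.006, 0.17, -0.165, -22.5, -2.5, 9], [0.015, 0.009, 0.215, -0.155, -29.9, -3.3, 12.2], [0.015, 0.009, 0.242, -0.142, -29.9, -3.3, 12.2]]}}

```text
clock: 14.45
tool_pos: [0.5221, 0.069, 0.1681]
ee_rot: [0.965, -0.02, -0.006, 0.26]
force: [-0.7, -0.2, -3.7]
grip_width: 0.229
grip_force: 60.0
```

Request:
{"method": "servo_tool", "body": {"steps": [[0.015, 0, 0, 0, 0, 0, 0], [0.015, 0, 0, 0, 0, 0, 0]]}}

```text
clock: 14.7
tool_pos: [0.5221, 0.07, 0.1696]
ee_rot: [0.966, -0.02, -0.006, 0.259]
force: [-0.4, 0.7, -3.1]
grip_width: 0.227
grip_force: 60.0
```

Run:
```python
from h import *
p,q,s=pose(); print(p,s['force'],s['torque'],s['joint_positions'].round(2),s['clock'],np.degrees((q.inv()*QP).as_rotvec()))
rows([pinpose(.04),pinpose(0)],.015)
for c in ['scene','side']:
    im,d=r.get_image(c); v0,u0=(170,190) if c=='scene' else (120,240)
    cv2.imwrite(f'pics/{c}4.png',im[:,:,::-1]); globals()[c]=cv2.resize(im[v0:v0+140,u0:u0+130],None,fx=3,fy=3,interpolation=3)
im,d=r.get_image('wrist')
cv2.imwrite('pics/c4.png',np.hstack([scene,side])[:,:,::-1])
```

```text
[0.52214494 0.06996222 0.16957064] [-0.42111972  0.65273636 -3.0631927 ] [0.77159851 0.07317753 0.01077287] [-0.16  0.46 -0.41  1.79  0.63  1.31 -2.45] 14.7 [-0.02396016  0.01545289  0.03174631]
[0.015, 0.000,0.000,0.001, -0.0,0.0,0.0],
[0.015, 0.000,0.000,0.041, -0.0,0.0,0.0],
```

View pics/c4.png

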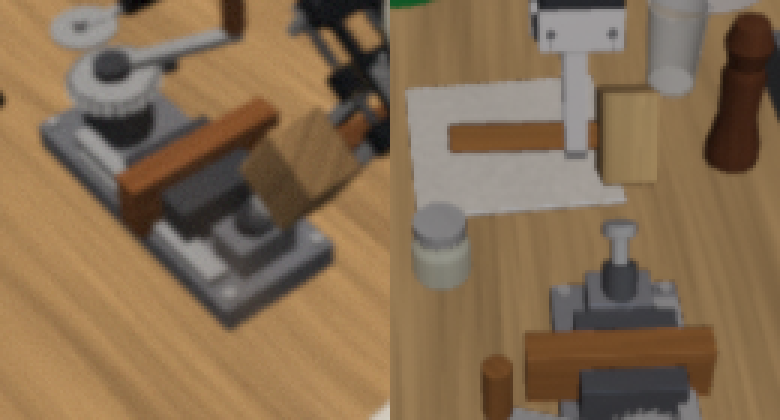

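Request:
{"method": "servo_tool", "body": {"steps": [[0.015, 0, 0, 0.02, 0, 0, 0], [0.015, 0, 0, 0.035, 0, 0, 0], [0.015, 0, 0, 0.04, 0, 0, 0], [0.015, 0, 0, 0.045, 0, 0, 0], [0.015, 0, 0, 0.05, 0, 0, 0], [0.015, 0, 0, 0.05, 0, 0, 0]]}}

```text
clock: 15.6
tool_pos: [0.5212, 0.0442, 0.1261]
ee_rot: [0.966, -0.02, -0.006, 0.259]
force: [0.8, 0.2, -3.4]
grip_width: 0.231
grip_force: 60.0
```

```bash
cat > f.py <<'E'
from h import *
p,q,s=pose(); print(p,'h',(p-pinpose(0)[0])@N,'axial',s['force']@N,s['force'],'torque',q.inv().apply(s['torque']),s['clock'],np.degrees((q.inv()*QP).as_rotvec()))
E
python3 f.py
```

```text
[0.52118585 0.04422316 0.12605494] h -0.009919620953758477 axial -2.8443807571716357 [ 0.83844765  0.18161039 -3.40949363] torque [ 0.72181632 -0.06166598 -0.02560372] 15.6 [0.01990632 0.02604645 0.01445841]
```

Run:
```python
from h import *
im,d=r.get_image('side'); a=cv2.resize(im[120:220,260:380],None,fx=4,fy=4,interpolation=3)
im,d=r.get_image('scene'); b=cv2.resize(im[190:290,220:300],None,fx=4,fy=4,interpolation=3)
cv2.imwrite('pics/c5.png',np.hstack([a,b])[:,:,::-1])
```

```text
(no output)
```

View pics/c5.png

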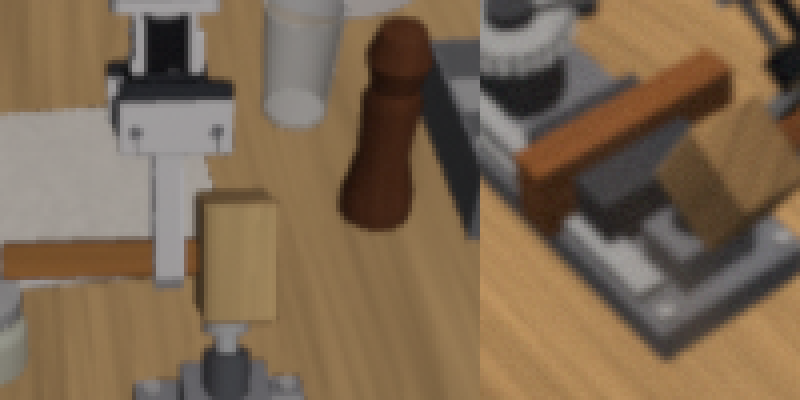

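Request:
{"method": "servo_tool", "body": {"steps": [[0.015, 0, 0, 0.004, 0, 0, 0], [0.015, 0, 0, 0.008, 0, 0, 0]]}}

```text
clock: 15.95
tool_pos: [0.5211, 0.0406, 0.1195]
ee_rot: [0.966, -0.02, -0.005, 0.259]
force: [-2.7, 2.7, 7.6]
grip_width: 0.232
grip_force: 60.0
```

```bash
python3 f.py
```

```text
[0.52112239 0.04057788 0.11949802] h -0.017420447339720323 axial 7.8666559505859945 [-2.6823093   2.70566826  7.58791457] torque [ 0.34649371 -0.64978085  0.01576552] 15.95 [ 0.00633478 -0.00957103  0.0103108 ]
```

Request:
{"method": "servo_tool", "body": {"steps": [[0.015, 0, 0, 0.004, 0, 0, 0], [0.015, 0, 0, 0.008, 0, 0, 0]]}}

```text
clock: 16.2
tool_pos: [0.5209, 0.0373, 0.1133]
ee_rot: [0.966, -0.02, -0.005, 0.259]
force: [-16.1, 15.9, 42.0]
grip_width: 0.231
grip_force: 60.0
```

```bash
python3 f.py
```

```text
[0.52085683 0.03730161 0.11328099] h -0.02444682259985292 axial 43.924602134110685 [-16.0922067   15.86989776  41.95545268] torque [-1.62973583 -3.27312662  0.13476275] 16.2 [-0.00308131 -0.02631248  0.02027579]
```

Request:
{"method": "servo_tool", "body": {"steps": [[0.015, 0, 0, 0, 0, 0, 0], [0.015, 0, 0, 0, 0, 0, 0]]}}

```text
clock: 16.45
tool_pos: [0.521, 0.0373, 0.1135]
ee_rot: [0.966, -0.02, -0.005, 0.259]
force: [-9.6, 8.1, 20.6]
grip_width: 0.228
grip_force: 60.0
```

```bash
python3 f.py
python3 - <<'E'
from h import *
im,d=r.get_image('side'); a=cv2.resize(im[120:220,260:380],None,fx=4,fy=4,interpolation=3)
im,d=r.get_image('scene'); b=cv2.resize(im[190:290,220:300],None,fx=4,fy=4,interpolation=3)
cv2.imwrite('pics/c6.png',np.hstack([a,b])[:,:,::-1])
E
```

```text
[0.52099832 0.03731086 0.11346517] h -0.02427972498967029 axial 21.65552624813548 [-9.58305401  8.12269381 20.55245241] torque [-0.44526377 -1.8398452   0.02538328] 16.45 [-0.00252133 -0.0538532   0.01799974]
```

View pics/c6.png

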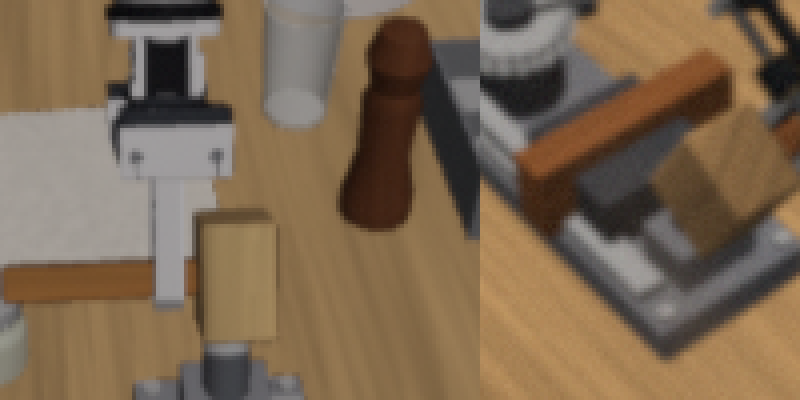

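Run:
```python
from h import *
q0=down(np.radians(10.1)); p,q,s=pose()
rows([(p+.06*N,q),((.471,.306,.16),q0)],.015)
```

```text
[0.015, 0.000,-0.000,-0.060, 0.0,0.0,0.0],
[0.015, -0.061,-0.207,-0.174, 29.9,3.2,-12.2],
```

Request:
{"method": "servo_tool", "body": {"steps": [[0.015, 0, 0, -0.03, 0, 0, 0], [0.015, 0, 0, -0.07, 0, 0, 0], [0.015, -0.005, -0.03, -0.12, 0, 0, 0], [0.015, -0.02, -0.07, -0.15, 7.5, 0.8, -3], [0.015, -0.035, -0.11, -0.17, 15, 1.6, -6], [0.015, -0.05, -0.15, -0.174, 22.5, 2.4, -9], [0.015, -0.061, -0.19, -0.174, 29.9, 3.2, -12.2], [0.015, -0.061, -0.207, -0.174, 29.9, 3.2, -12.2]]}}

```text
clock: 17.55
tool_pos: [0.4712, 0.3037, 0.1587]
ee_rot: [0.996, 0.087, -0.001, 0.001]
force: [-0.1, -1.5, -2.0]
grip_width: 0.231
grip_force: 60.0
```

Request:
{"method": "servo_tool", "body": {"steps": [[0.015, 0, 0, 0, 0, 0, 0], [0.015, 0, 0, 0, 0, 0, 0]]}}

```text
clock: 17.8
tool_pos: [0.4714, 0.3048, 0.1597]
ee_rot: [0.996, 0.088, -0.001, 0.001]
force: [0.1, 0.7, -2.6]
grip_width: 0.228
grip_force: 60.0
```

```bash
cat > t.py <<'E'
from h import *
p,q,s=pose(); print(p,q.as_matrix().round(3).tolist(),s['force'],s['clock'])
for c in ['scene','side','wrist']:
    T=T_wc(c); im,d=r.get_image(c); np.savez(f'pics/{c}7.npz',im=im,d=d,T=T); cv2.imwrite(f'pics/{c}7.png',im[:,:,::-1])
    v,u=np.nonzero(d>0); P=pts(c,u,v,d[v,u],T); L=q.inv().apply(P-p)   # tool coords
    H=L[(L[:,0]>.015)&(L[:,0]<.08)&(abs(L[:,1])<.045)&(L[:,2]<.04)&(L[:,2]>-.09)]
    top=H[abs(H[:,2]+.06)<.012]; 
    if len(top)>30:
        top=top[(abs(top[:,0]-.046)<.02)&(abs(top[:,1])<.025)]; k=top.mean(0); n=np.linalg.svd(top-k)[2][2]; n=n*np.sign(-n[2]); print(c,'head top',len(top),k.round(4),'normal',n.round(3),'extent',H.min(0).round(3),H.max(0).round(3))
    h=L[(L[:,0]<-.02)&(L[:,0]>-.13)&(abs(L[:,1])<.02)&(abs(L[:,2]+.02)<.03)]
    if len(h)>30:
        vx=cv2.fitLine(h.astype(np.float32),cv2.DIST_HUBER,0,.01,.01).ravel(); print(c,'handle',len(h),vx.round(3))
E
python3 t.py
```

```text
[0.47140698 0.30483336 0.15968623] [[0.985, 0.175, -0.001], [0.175, -0.985, -0.002], [-0.002, 0.001, -1.0]] [ 0.11151187  0.66117002 -2.61797922] 17.8
scene head top 389 [ 0.0461 -0.0001 -0.0582] normal [-0.016  0.028 -0.999] extent [ 0.021 -0.029 -0.062] [0.073 0.031 0.021]
side head top 36 [ 0.0532  0.0128 -0.0605] normal [-0.103 -0.056 -0.993] extent [ 0.016 -0.027 -0.063] [0.069 0.034 0.018]
side handle 299 [ 1.     0.016 -0.012 -0.066  0.006 -0.025]
wrist head top 11764 [ 0.0468  0.     -0.0601] normal [-0.008 -0.003 -1.   ] extent [ 0.02  -0.03  -0.063] [ 0.07   0.03  -0.054]
wrist handle 1295 [ 0.824  0.567  0.    -0.048 -0.001 -0.031]
```

Request:
{"method": "servo_tool", "body": {"steps": [[0.015, 0, 0, 0.05, 0, 0, 0], [0.015, 0, 0, 0.09, 0, 0, 0], [0.015, 0, 0, 0.115, 0, 0, 0], [0.015, 0, 0, 0.125, 0, 0, 0], [0.015, 0, 0, 0.13, 0, 0, 0], [0.015, 0, 0, 0.132, 0, 0, 0], [0.015, 0, 0, 0.132, 0, 0, 0]]}}

```text
clock: 18.82
tool_pos: [0.4712, 0.305, 0.0281]
ee_rot: [0.996, 0.088, -0.0, -0.0]
force: [-0.6, -0.3, -2.8]
grip_width: 0.23
grip_force: 60.0
```

Run:
```python
from h import *
p,q,s=pose(); print(p,s['force'],s['torque'])
c='scene'; z=np.load('pics/scene7.npz'); d=z['d']; v,u=np.nonzero(d>0); P=pts(c,u,v,d[v,u],z['T']); P=P[(abs(P[:,0]-.56)<.03)&(abs(P[:,1]-.025)<.05)&(P[:,2]>.085)]
h=P@N; top=np.percentile(h,97); Q=P[h>top-.006]; print('pin top plane',top,np.median(Q@N),Q.mean(0))
```

```text
[0.47121634 0.30504895 0.02806004] [-0.64671235 -0.26663019 -2.7682918 ] [-0.02214676  0.11541454  0.0464264 ]
pin top plane 0.10935514670749054 0.10652033399128916 [0.56167226 0.02593826 0.09448869]
```

Request:
{"method": "servo_tool", "body": {"steps": [[0.015, 0, 0, 0.001, 0, 0, 0], [0.015, 0, 0, 0.001, 0, 0, 0]]}}

```text
clock: 19.08
tool_pos: [0.4712, 0.305, 0.027]
ee_rot: [0.996, 0.088, -0.0, -0.0]
force: [-1.3, -1.6, 4.2]
grip_width: 0.231
grip_force: 60.0
```

Contact (weight carried, slight press). Open slowly and lift.

Request:
{"method": "servo_tool", "body": {"steps": [[0.03, 0, 0, 0, 0, 0, 0], [0.05, 0, 0, 0, 0, 0, 0], [0.094, 0, 0, 0, 0, 0, 0], [0.094, 0, 0, 0, 0, 0, 0], [0.094, 0, 0, 0, 0, 0, 0], [0.094, 0, 0, 0, 0, 0, 0], [0.094, 0, 0, 0, 0, 0, 0], [0.094, 0, 0, 0, 0, 0, 0]]}}

```text
clock: 20.08
tool_pos: [0.4709, 0.3049, 0.0264]
ee_rot: [0.996, 0.088, -0.001, -0.0]
force: [-0.6, 0.9, 0.6]
grip_width: 0.996
grip_force: 0.0
```

Request:
{"method": "servo_tool", "body": {"steps": [[0.094, 0, 0, -0.02, 0, 0, 0], [0.094, 0, 0, -0.06, 0, 0, 0], [0.094, 0, 0, -0.12, 0, 0, 0], [0.094, 0, 0, -0.18, 0, 0, 0], [0.094, 0, 0, -0.23, 0, 0, 0], [0.094, 0, 0, -0.23, 0, 0, 0], [0.094, 0, 0, -0.23, 0, 0, 0]]}}

```text
clock: 20.95
tool_pos: [0.4709, 0.3047, 0.2566]
ee_rot: [0.996, 0.088, -0.001, 0.0]
force: [-0.1, 0.4, -0.0]
grip_width: 0.998
grip_force: 0.0
```

```bash
python3 m.py 8 wrist scene
python3 - <<'E'
from h import *
c='scene'; z=np.load('pics/scene8.npz'); d=z['d']; T=z['T']
for n in ['runner_mid','jar','lever']:
    for o in r.masks_of(n,c)[:1]:
        v,u=np.nonzero(o['pixels']&(d>0)); P=pts(c,u,v,d[v,u],T); P=P[P[:,2]>(.08 if n=='runner_mid' else .1 if n=='lever' else 0)]
        print(n,cv2.minAreaRect(P[:,:2].astype(np.float32)))
E
```

```text
[0.47093614 0.30467651 0.25664249] [ 0.985  0.175 -0.002] 20.95 [-0.09553586  0.42085418 -0.03925817]
wrist board z 0.006540436322820475
head ((0.5162944197654724, 0.3133006989955902), (0.050068099051713943, 0.06004836782813072), 10.096160888671875) 0.08661976927879106
handle ((0.42731356620788574, 0.2981821894645691), (0.10907640308141708, 0.02141483686864376), 10.416865348815918) 10.998051 (np.float32(0.4293654), np.float32(0.2982396)) 0.05854428496534497
scene board z 0.004927266118571083
head ((0.5181395411491394, 0.3121988773345947), (0.05264177918434143, 0.05972261726856232), 10.183533668518066) 0.08486178851683918
handle ((0.42358464002609253, 0.2952972650527954), (0.10251817107200623, 0.02232542634010315), 9.848618507385254) 10.806472 (np.float32(0.42386726), np.float32(0.2964754)) 0.057112258587006304
runner_mid ((0.5481510162353516, -0.07609990239143372), (0.03343532979488373, 0.1611255705356598), 88.50993347167969)
jar ((0.37975236773490906, 0.10842529684305191), (0.10354690253734589, 0.05163777619600296), 0.8151675462722778)
```

View pics/scene8.png

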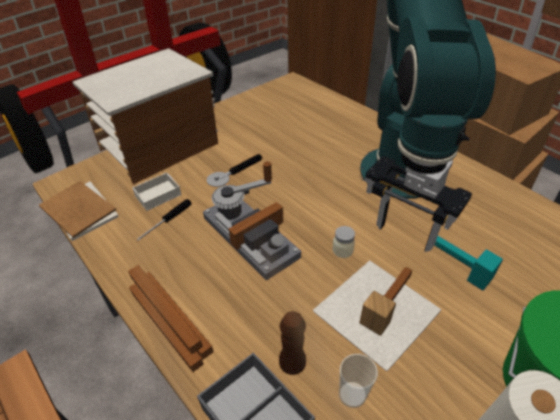

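```bash
python3 -c "
from station import r
print(r.job_done())"
```

```text
the job is handed in; nothing more can be done
None
```

I handed the job in at about 21 s of the 61 s; `r.job_done()` gave no verdict. The runner was clamped at about 19 N at the grip (final pinch not re-measured), the pin measured home (about 24.7 of 25 mm), and the mallet stood upright on the white board.

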